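# Rebuild the stacked controller on its guide pillars

## Task

Rebuild the controller on its base: first the tray with the green power board, then the finned aluminium cooling plate, then the tray with the blue logic board, and last the grey vented cover, one after another, each threaded over both guide pillars (big round hole on the thick pillar) and lowered fully home and flat. Set each down under control rather than dropping it, let go of all, and leave the solder reel and the side cutters beside the work where they are.

Things in the scene. Friction and masses are not known exactly. Their poses are not given: they have to be found in the camera images.
- stack_base: base: blue-painted steel plate 92 x 168 x 8 mm (x, y, z), fixed to the bench, with two upright pillars. Origin: underside centre, at bench height; y within 0.3 rad of world y. The levels lie flat on one another on the plate; undersides when home, above this origin: power tray 8 mm, cooling plate 25 mm, logic tray 37 mm, top cover 54 mm (its top 66 mm).
- thick_pillar (a point): tip of the base's thick steel guide pillar, 13 mm diameter, at the base's x 0, y +57 mm, 76 mm above the bench; the top 10 mm taper to a point. Takes the levels' round 18 mm holes; too thick for the oblong ones, so levels go on one way round only
- thin_pillar (a point): tip of the base's thin steel guide pillar, 6 mm diameter, at the base's x 0, y -57 mm, 76 mm above the bench; the top 10 mm taper to a point. Takes the levels' oblong holes
- power_tray: lowest level: black open tray with green circuit board, 17 mm high, 66 wide (x), 142 long (y), loose, flat on the bench, right side up. Origin: underside centre. Round 18 mm through hole with brass rim at y +57; oblong one, steel rim, 10 (x) by 17 (y), at y -57. Sides upright, straight over the middle 86 mm: grasp there across the 66 mm. Its y is within 0.8 rad of world y. About 0.15 kg
- cooling_plate: second level: bare aluminium, lengthwise cooling fins, 12 mm high, 66 wide (x), 142 long (y), loose, flat on the bench, right side up. Origin: underside centre. Round 18 mm through hole with brass rim at y +57; oblong one, steel rim, 10 (x) by 17 (y), at y -57. Sides upright, straight over the middle 86 mm: grasp there across the 66 mm. Its y is within 0.8 rad of world y. About 0.22 kg
- logic_tray: third level: black open tray with smaller blue board, 17 mm high, 66 wide (x), 142 long (y), loose, flat on the bench, right side up. Origin: underside centre. Round 18 mm through hole with brass rim at y +57; oblong one, steel rim, 10 (x) by 17 (y), at y -57. Sides upright, straight over the middle 86 mm: grasp there across the 66 mm. Its y is within 0.8 rad of world y. About 0.15 kg
- top_cover: top level: light grey, black vent slots, 12 mm high, 66 wide (x), 142 long (y), loose, flat on the bench, right side up. Origin: underside centre. Round 18 mm through hole with brass rim at y +57; oblong one, steel rim, 10 (x) by 17 (y), at y -57. Sides upright, straight over the middle 86 mm: grasp there across the 66 mm. Its y is within 0.8 rad of world y. About 0.12 kg
- spool: bystander: reel of solder with blue flanges, standing on end, 56 mm diameter, 42 mm high; origin at the centre of its underside; loose, not to be moved
- cutters: bystander: blue-handled side cutters lying flat, 53 x 131 x 13 mm, long axis y; origin at the centre of the underside; loose, not to be moved

How it is judged:
On the way, in this order (a step that is already met when the one before it is completed fails the run):
1. the power tray is home and flat on the base, over both pillars, and released (horizontal distance between power_tray and stack_base below 0.006 m and z of power_tray in the frame of stack_base between 0.005 and 0.011 m and angle between the y axis of power_tray and the y axis of stack_base, either way round below 0.12 rad and angle between power_tray's own z axis and vertical below 0.06 rad and contact force between power_tray and the fingers below 0.3 N and linear speed of power_tray below 0.02 m/s), for 0.2 s.
2. the cooling plate is home and flat on the power tray, over both pillars, and released (horizontal distance between cooling_plate and stack_base below 0.006 m and z of cooling_plate in the frame of stack_base between 0.022 and 0.028 m and angle between the y axis of cooling_plate and the y axis of stack_base, either way round below 0.12 rad and angle between cooling_plate's own z axis and vertical below 0.06 rad and contact force between cooling_plate and the fingers below 0.3 N and linear speed of cooling_plate below 0.02 m/s), for 0.2 s.
3. the logic tray is home and flat on the cooling plate, over both pillars, and released (horizontal distance between logic_tray and stack_base below 0.006 m and z of logic_tray in the frame of stack_base between 0.034 and 0.04 m and angle between the y axis of logic_tray and the y axis of stack_base, either way round below 0.12 rad and angle between logic_tray's own z axis and vertical below 0.06 rad and contact force between logic_tray and the fingers below 0.3 N and linear speed of logic_tray below 0.02 m/s), for 0.2 s.
4. the top cover is home and flat on the logic tray, over both pillars, and released (horizontal distance between top_cover and stack_base below 0.006 m and z of top_cover in the frame of stack_base between 0.051 and 0.057 m and angle between the y axis of top_cover and the y axis of stack_base, either way round below 0.12 rad and angle between top_cover's own z axis and vertical below 0.06 rad and contact force between top_cover and the fingers below 0.3 N and linear speed of top_cover below 0.02 m/s), for 0.2 s.
At the end, for the whole second after the job is handed in: All four levels lie on the base in the order power tray, cooling plate, logic tray, top cover, each with its underside within 3 mm of its height when home, centred within 6 mm of the base's centre, in line with the base within 0.12 rad, tilted less than 0.06 rad, released and at rest (all of step 1 and all of step 2 and all of step 3 and all of step 4); the robot touches nothing.
It fails at once if a level is dropped (moves faster than 0.45 m/s with no finger on it) ((linear speed of power_tray above 0.45 m/s and contact force between power_tray and the fingers below 0.05 N) or (linear speed of cooling_plate above 0.45 m/s and contact force between cooling_plate and the fingers below 0.05 N) or (linear speed of logic_tray above 0.45 m/s and contact force between logic_tray and the fingers below 0.05 N) or (linear speed of top_cover above 0.45 m/s and contact force between top_cover and the fingers below 0.05 N)).
It fails at once if the solder reel or the side cutters are moved by more than 20 mm (distance of any of spool, cutters from where it was at the start of the episode above 0.02 m).
It also fails if it takes over 112 s, if anything falls off the work surface, if the arm or the gripper's body presses on something with over 40 N, if the wrist force passes 120 N, or if a joint passes its speed limit or range.

## Robot

A 7-joint arm with a two-finger parallel gripper is mounted at the origin on a cart in front of the work surface, level with it; the furniture and walls round the work are solid. World frame = base frame: x ahead of the robot, y to its left, z up, the work surface at z = 0. Lengths are in m, angles in rad, forces in N, time in s.
With the tool pointing down it reaches from about 0.375 to 0.925 m from the base axis. Payload 3.1 kg.
Tool frame: the origin (TCP) lies at the very end of the fingers, on their centre line; the grasp point (between the pads) lies 19 mm behind it; z points along the fingers, y is the line along which they close (so a half turn about z gives the same grasp; the last joint's range is limited). The gripper opens to 85 mm and grips with 20 to 120 N. Pads are 22 mm wide; open, the fingers measure 114 mm over their backs; the gripper's body (76 mm by 85 mm) begins 54 mm behind the grasp point. The pads swing forward as they close: fully open they stand 13 mm farther back than shut.
Start: joints at [-1.32, 0.383, 0.044, 1.598, -0.018, 1.161, -0.05], TCP at [0.222, 0.611, 0.231] pointing down, gripper open.
Joint ranges: [-2.61, 2.61], [-0.41, 2.15], [-1.48, 1.57], [0, 2.5], [-1.57, 4.71], [0.05, 1.97], [-2.85, 2.85]. Speed limits (rad/s): [2.79, 2.79, 3.14, 3.14, 3.14, 3.14, 3.14].

## Interface

Orientations are given as a unit quaternion [w, x, y, z].
In Python, from cell import r gives the robot as it stands.
- The arm moves only by the tool servo_tool, never from a script. Its argument "steps" is a list of rows, each a list of 5 numbers: the shift along the world's x, y, z scaled (see below), then the turn about the world's z scaled (see below), then the opening, from -1 (shut) to 1 (fully open). In form: [[dx, dy, dz, twist, hand], ...]. A call has 1 to 20 rows; each row is the pose to reach, as a shift and turn from the pose commanded when the call began, turning the shorter way round; what a row does not reach only later rows make up. The controller multiplies each number of a shift by 500 mm and each number of a turn by 180 degrees. A row lasts 1/10 s, in which the tool goes at most 50 mm and 8.59 degrees, less where a joint would pass 70% of its speed; a pose out of reach is approached as far as the arm can. A call with a number of a shift or a turn outside -1 to 1 is refused whole. A call with a gripper value outside its range is refused whole. The fingers move at their own pace and stop on an object; the grip force is fixed at half the most. Time passes only in rows, so rows that repeat a pose let the fingers close. It gives the time, the measured TCP pose, the force, the opening and the grip force at its end, in the units of the state.
- r.observe(): the state, without advancing time (a new reading comes with each control period).
- r.grab_frame(name): name is "side" or "top" or "wrist"; returns (picture, depth): 480x640x3 uint8, red, green, blue; 480x640 float32, m along the optical axis (not along the pixel's ray), 0 where there is no reading.
- r.camera_params(name): a dict with "K" (3x3 intrinsics, pixels), "position" and "attitude" of the camera in the world; the wrist camera has in their place "T_tool_cam" (4x4, takes a point from camera to tool coordinates, whose origin is the TCP and whose axes are the flange's). Camera axes: x right, y down, z forward; pixel columns grow to the right and rows downward; lengths in m; the calibration is good to about 2 mm. A picture is of the moment at which its call begins: read the wrist's pose just before it. camera_params takes no time and is no camera call.
- r.hand_in(): hands the job in; it is judged then, once.
Trained networks look in the newest picture that a camera, given by its name, has taken for a name from the list of things; names that differ only in an ending like _2 or _b are one class to them, and where a whole thing is asked for, a point or a joint stands for the part that bears it (a point fixed in the world has none). Each returns a list of dicts, best first, with "p" (0 to 1); they miss things now and then, are a little off and sometimes report something else, mostly with a low value. They report only what shows in the picture. A call takes as long as a camera call.
- r.recognise(camera, label): "location" ([column, row] in pixels, amid what is visible of it).
- r.masks_of(camera, label): "pixels" (480x640 bool, what is visible of it) and "location" ([column, row] in pixels, amid what is visible of it).
- r.landmark_of(camera, label): "location" ([column, row] in pixels: a listed point, or the origin of a listed thing).
The state is a dict: "time_s": time; "qpos": joint angles; "qvel": joint speeds; "joint_efforts": joint torques, N m; "eef_pos": TCP position; "ee_rot": TCP orientation; "force": force on the tool from outside, world axes, zero at the start; "wrist_torque": the same for the moment, N m; "opening": opening from 0.0 (shut) to 1.0 (fully open); "gripper_force": force on a finger pad.
Only numpy, scipy, OpenCV 4.12 (cv2) and the standard library are available. Lean on these libraries where they do the work, as an engineer would, in place of code of your own. Each camera call takes 0.05 s, during which the arm holds its last target. There are 200 camera calls.

## Working session

There is one attempt and no reset: what is moved stays moved. The work goes in short steps, Python scripts to look and compute and a tool call to move; the robot and the scene stay as the last step left them, time stands still between calls to the robot, and variables do not carry over. Pictures are saved under pics/ and viewed, at most 14 in all, crops included, and the job is handed in when it is done.

Besides the shell and the picture viewer there is one more tool, called after "Call:" as name(argument=value, ...) on one line, values as JSON. servo_tool: Moves the arm, as the interface text tells. Its arguments: {"type":"object","properties":{"steps":{"type":"array"}},"required":["steps"]}

```bash
ls; mkdir -p pics; cat > h.py <<'E'
import numpy as np, cv2
from cell import r
from scipy.spatial.transform import Rotation as R
def rot(q): return R.from_quat([q[1],q[2],q[3],q[0]]).as_matrix()
def cam(n,st=None):
    p=r.camera_params(n); K=np.array(p["K"])
    if n=="wrist":
        st=st or r.observe(); T=np.eye(4);T[:3,:3]=rot(st["ee_rot"]);T[:3,3]=st["eef_pos"]
        T=T@np.array(p["T_tool_cam"]); return K,T[:3,:3],T[:3,3]
    a=np.array(p["attitude"]); 
    return K,(rot(a) if a.size==4 else a),np.array(p["position"])
def atz(c,uv,z):
    K,A,t=c; d=A@np.linalg.inv(K)@np.array([uv[0],uv[1],1.]); return t+d*(z-t[2])/d[2]
def cloud(c,dep,m):
    K,A,t=c; v,u=np.nonzero(m&(dep>0)); d=dep[v,u]
    return (A@(np.linalg.inv(K)@np.stack([u*d,v*d,d]))).T+t
E
cat > a.py <<'E'
from h import *
print(r.observe())
for n in ["top","side"]:
    im,d=r.grab_frame(n); cv2.imwrite(f"pics/{n}0.png",im[...,::-1]); c=cam(n); print(n,c)
    for L,z in [("stack_base",.008),("power_tray",.012),("cooling_plate",.012),("logic_tray",.012),("top_cover",.012),("spool",.042),("cutters",.013)]:
        for m in r.masks_of(n,L)[:2]:
            P=cloud(c,d,m["pixels"]); zz=np.median(P[:,2]); rc=cv2.minAreaRect(P[:,:2].astype(np.float32)*1000)
            print(L,round(m["p"],2),np.round(m["location"]),"z",zz.round(3),np.round(rc[0]),np.round(rc[1]),round(rc[2],1),len(P))
        if n=="top": print("  lm",[(round(q["p"],2),np.round(q["location"],1),atz(c,q["location"],0).round(4)) for q in r.landmark_of(n,L)[:2]])
    for L in ["thick_pillar","thin_pillar"]:
        print(L,[(round(q["p"],2),np.round(q["location"],1),atz(c,q["location"],.076).round(4)) for q in r.landmark_of(n,L)[:2]])
E
python3 a.py
```

```text
pics
{'time_s': 0.0, 'qpos': array([-1.31978811,  0.38383732,  0.04379343,  1.59957285, -0.01787426,
        1.16117992, -0.04990363]), 'qvel': array([-0.00083108,  0.00023   ,  0.00155317,  0.00022971, -0.00129136,
        0.00108925, -0.00168606]), 'joint_efforts': array([-2.77982708e-04, -4.33468151e+01,  1.02414183e+00, -2.49515319e+01,
        1.04880388e-02,  1.11078526e-02,  9.45260126e-06]), 'eef_pos': array([0.22182442, 0.60998243, 0.22988554]), 'ee_rot': array([-1.52541892e-04,  1.73460091e-01,  9.84840037e-01, -1.29391716e-03]), 'force': array([-0.2387598 , -0.65705733,  0.06031039]), 'wrist_torque': array([-0.04810091,  0.03481641,  0.02999258]), 'gripper_force': 0.0, 'opening': 0.9988154314405352}
top (array([[586.80007149,   0.        , 314.47358857],
       [  0.        , 586.80007149, 242.41997069],
       [  0.        ,   0.        ,   1.        ]]), array([[ 0.0164136 , -0.99834949,  0.05503531],
       [-0.99984166, -0.01676677, -0.00596148],
       [ 0.00687441, -0.05492875, -0.99846661]]), array([ 0.46507542, -0.02709543,  1.40210888]))
stack_base 0.85 [262. 265.
[... 1874 characters left out ...]
ray 0.93 [227. 202.] z 0.009 [462. 299.] [178.  73.] 79.4 923
cooling_plate 0.72 [363. 361.] z 0.009 [ 457. -337.] [ 76. 148.] 10.1 2233
cooling_plate 0.2 [300. 201.] z 0.009 [624. 182.] [171.  73.] 69.9 921
logic_tray 0.71 [300. 202.] z 0.01 [624. 180.] [168.  71.] 70.7 880
top_cover 0.72 [316. 292.] z 0.011 [ 477. -125.] [157.  67.] 67.4 1411
top_cover 0.5 [271. 235.] z 0.007 [487.  92.] [182.  98.] 84.6 1748
spool 0.66 [399. 307.] z 0.04 [ 590. -291.] [52. 51.] 48.6 627
cutters 0.65 [475. 332.] z 0.009 [ 672. -423.] [130.  51.] 87.8 610
thick_pillar [(0.87, array([257.4, 204.9]), array([0.4834, 0.1414, 0.076 ]))]
thin_pillar [(0.72, array([278.3, 227. ]), array([0.4847, 0.0378, 0.076 ]))]
```

```bash
python3 -c "
import cv2
a=cv2.imread('pics/top0.png')[150:350,130:530];cv2.imwrite('pics/top0c.png',cv2.resize(a,(800,400),interpolation=cv2.INTER_CUBIC))"
```

```text
(no output)
```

View pics/top0c.png

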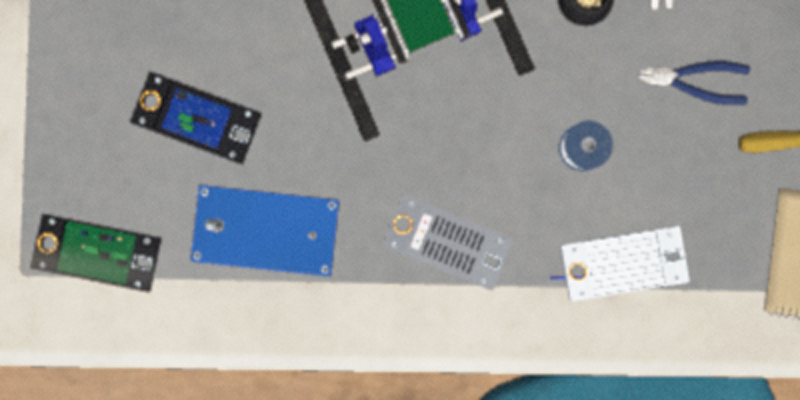

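View pics/side0.png

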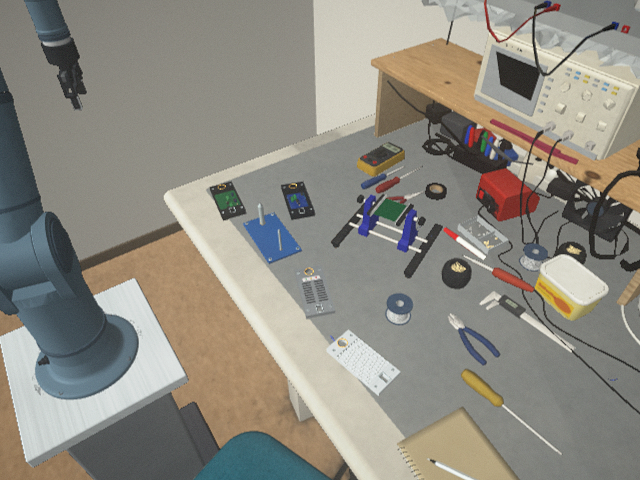

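Call:
servo_tool(steps=[[0.2,-0.3,0.04,-0.2,1],[0.47,-0.64,0.04,-0.45,1],[0.47,-0.64,0.04,-0.45,1],[0.47,-0.64,0.04,-0.45,1],[0.47,-0.64,0.04,-0.45,1],[0.47,-0.64,0.04,-0.45,1],[0.47,-0.64,0.04,-0.45,1],[0.47,-0.64,0.04,-0.45,1],[0.47,-0.64,0.04,-0.45,1],[0.47,-0.64,0.04,-0.45,1],[0.47,-0.64,0.04,-0.45,1],[0.47,-0.64,0.04,-0.45,1],[0.47,-0.64,0.04,-0.45,1],[0.47,-0.64,0.04,-0.45,1]])

```text
time_s: 2.75
eef_pos: [0.4568, 0.2913, 0.2512]
ee_rot: [-0.0, 0.771, 0.637, -0.0]
force: [-0.1, -0.7, -0.8]
opening: 0.996
gripper_force: 0.0
```

```bash
cat > look.py <<'E'
import sys; from h import *
# look.py tag label z_top : wrist view, outline of the piece at its top face
def tool(st):
    y=rot(st["ee_rot"])[:,1]; a=np.degrees(np.arctan2(y[1],y[0])); return (a+90)%180-90
def fit(st,L,zlo,zhi,tag):
    c=cam("wrist",st); im,d=r.grab_frame("wrist"); cv2.imwrite(f"pics/{tag}.png",im[...,::-1])
    for m in r.masks_of("wrist",L)[:2]:
        M=cv2.erode(m["pixels"].astype(np.uint8),np.ones((3,3)))>0
        P=cloud(c,d,m["pixels"]); k=(P[:,2]>zlo)&(P[:,2]<zhi); P=P[k]
        if len(P)<100: continue
        rc=cv2.minAreaRect(P[:,:2].astype(np.float32)*1000); b=cv2.boxPoints(rc)
        e=max([b[1]-b[0],b[2]-b[1]],key=np.linalg.norm); e=e if e[1]>0 else -e
        print(L,round(m["p"],2),"n",len(P),"z",np.percentile(P[:,2],[5,50,95]).round(4),"ctr",np.round(rc[0],1),"size",np.round(rc[1],1),"th",np.degrees(np.arctan2(-e[0],e[1])).round(2))
    return c,im,d
if __name__=="__main__":
    st=r.observe(); print(st["time_s"],st["eef_pos"].round(4),"closing axis",round(tool(st),2),st["force"].round(2))
    tag,L,zlo,zhi=sys.argv[1],sys.argv[2],float(sys.argv[3]),float(sys.argv[4])
    c,im,d=fit(st,L,zlo,zhi,tag)
    for q in r.landmark_of("wrist",L)[:1]: print("lm",round(q["p"],2),q["location"],atz(c,q["location"],0).round(4))
    if L=="stack_base":
        for n in ["thick_pillar","thin_pillar"]:
            for q in r.landmark_of("wrist",n)[:1]: print(n,round(q["p"],2),q["location"],atz(c,q["location"],.076).round(4))
E
python3 -c "
from h import *;print(r.camera_params('wrist'))"; python3 look.py w1 power_tray 0.004 0.025
```

```text
{'K': array([[388.64688786,   0.        , 320.99816873],
       [  0.        , 388.64688786, 237.26940296],
       [  0.        ,   0.        ,   1.        ]]), 'T_tool_cam': array([[-1.25452369e-03, -9.63266425e-01, -2.68544633e-01,
         6.69451842e-02],
       [ 9.99999144e-01, -1.10896621e-03, -6.93712244e-04,
        -6.99883077e-05],
       [ 3.70422790e-04, -2.68545274e-01,  9.63266992e-01,
        -1.41722302e-01],
       [ 0.00000000e+00,  0.00000000e+00,  0.00000000e+00,
         1.00000000e+00]])}
2.75 [0.4568 0.2913 0.2512] closing axis -10.89 [-0.12 -0.69 -0.81]
power_tray 0.91 n 8804 z [0.0045 0.0088 0.0172] ctr [457.4 284.2] size [142.   66.1] th -10.8
lm 0.74 [322.5, 204.3] [0.4566 0.2837 0.    ]
```

View pics/w1.png

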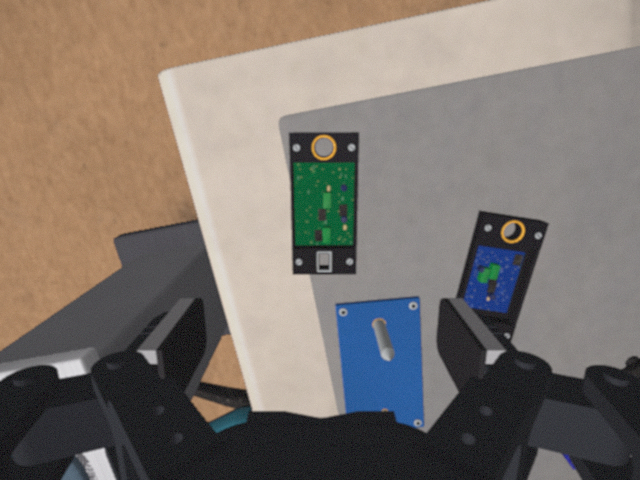

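Call:
servo_tool(steps=[[0.06,-0.4,0.0,0.03,1],[0.06,-0.4,0.0,0.03,1],[0.06,-0.4,0.0,0.03,1],[0.06,-0.4,0.0,0.03,1],[0.06,-0.4,0.0,0.03,1],[0.06,-0.4,0.0,0.03,1],[0.06,-0.4,0.0,0.03,1],[0.06,-0.4,0.0,0.03,1]])

```text
time_s: 3.7
eef_pos: [0.4868, 0.0931, 0.2512]
ee_rot: [-0.0, 0.739, 0.673, -0.0]
force: [-0.4, -0.2, -0.3]
opening: 0.997
gripper_force: 0.0
```

```bash
python3 look.py w2 stack_base 0.003 0.014; python3 look.py w2b logic_tray 0.004 0.025;python3 look.py w2c top_cover 0.004 0.025
```

```text
3.7 [0.4868 0.0931 0.2512] closing axis -5.36 [-0.39 -0.18 -0.31]
stack_base 0.75 n 14453 z [0.006  0.0073 0.0086] ctr [486.6  85.7] size [167.1  92. ] th -5.42
lm 0.79 [324.6, 202.6] [0.4895 0.0871 0.    ]
thick_pillar 0.67 [321.8, 152.5] [0.4917 0.1417 0.076 ]
3.95 [0.487  0.0918 0.2512] closing axis -5.47 [ 0.65  0.44 -0.16]
logic_tray 0.67 n 9825 z [0.0045 0.0143 0.0172] ctr [619.4 169.9] size [142.1  66.8] th -19.7
lm 0.91 [452.3, 100.8] [0.6204 0.1721 0.    ]
4.1 [0.4871 0.0911 0.2512] closing axis -5.55 [-1.05  0.16 -0.79]
top_cover 0.64 n 4772 z [0.0093 0.0114 0.0126] ctr [ 481.4 -116.3] size [112.6  66.5] th -21.59
lm 0.7 [330.4, 384.9] [ 0.4759 -0.1314 -0.    ]
```

View pics/w2.png

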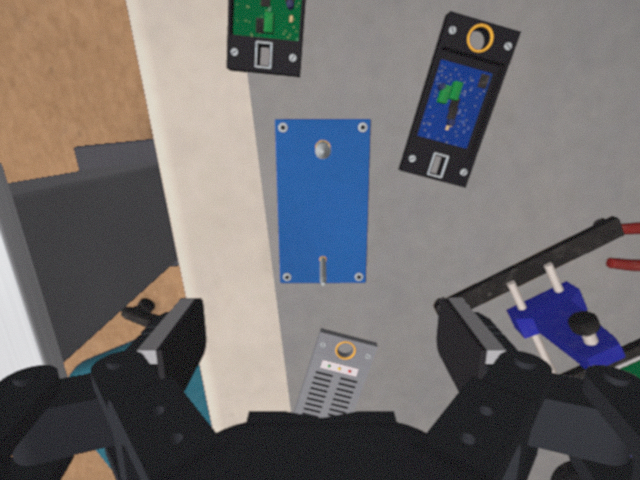

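Call:
servo_tool(steps=[[-0.059,0.386,-0.26,-0.029,1],[-0.059,0.386,-0.26,-0.029,1],[-0.059,0.386,-0.26,-0.029,1],[-0.059,0.386,-0.26,-0.029,1],[-0.059,0.386,-0.26,-0.029,1],[-0.059,0.386,-0.26,-0.029,1],[-0.059,0.386,-0.34,-0.029,1],[-0.059,0.386,-0.41,-0.029,1],[-0.059,0.386,-0.46,-0.029,1],[-0.059,0.386,-0.49,-0.029,1],[-0.059,0.386,-0.508,-0.029,1],[-0.059,0.386,-0.508,-0.029,1],[-0.059,0.386,-0.508,-0.029,0.4],[-0.059,0.386,-0.508,-0.029,0.0],[-0.059,0.386,-0.508,-0.029,-1],[-0.059,0.386,-0.508,-0.029,-1],[-0.059,0.386,-0.508,-0.029,-1],[-0.059,0.386,-0.508,-0.029,-1]])

```text
time_s: 6.05
eef_pos: [0.4594, 0.2848, -0.0009]
ee_rot: [0.0, 0.771, 0.637, 0.002]
force: [0.6, 0.1, 6.3]
opening: 0.752
gripper_force: 68.3
```

Call:
servo_tool(steps=[[0,0,0.04,0,-1],[0,0,0.12,0,-1],[0,0,0.22,0,-1],[0.01,-0.08,0.25,0.03,-1],[0.03,-0.16,0.25,0.03,-1],[0.05,-0.24,0.25,0.03,-1],[0.058,-0.32,0.25,0.03,-1],[0.058,-0.38,0.25,0.03,-1],[0.058,-0.397,0.25,0.03,-1],[0.058,-0.397,0.25,0.03,-1],[0.058,-0.397,0.25,0.03,-1],[0.058,-0.397,0.25,0.03,-1],[0.058,-0.397,0.25,0.03,-1]])

```text
time_s: 7.35
eef_pos: [0.4866, 0.0873, 0.1222]
ee_rot: [-0.0, 0.738, 0.674, 0.0]
force: [0.1, -0.2, -1.3]
opening: 0.751
gripper_force: 67.4
```

```bash
python3 look.py w3 power_tray 0.11 0.16
```

```text
7.35 [0.4866 0.0873 0.1222] closing axis -5.21 [ 0.14 -0.17 -1.26]
power_tray 0.71 n 54894 z [0.1275 0.1295 0.1398] ctr [487.1 100.5] size [115.4  66.6] th -5.19
lm 0.61 [321.3, 305.0] [0.481  0.0289 0.    ]
```

View pics/w3.png

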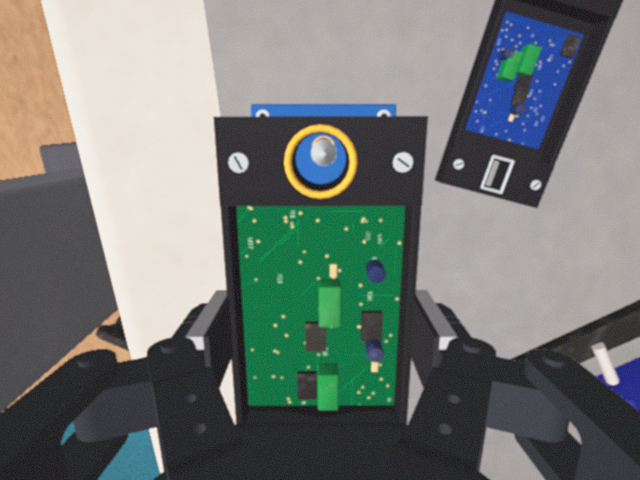

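Call:
servo_tool(steps=[[0.0014,0.0004,-0.03,0,-1],[0.0014,0.0004,-0.06,0,-1],[0.0014,0.0004,-0.08,0,-1],[0.0014,0.0004,-0.1,0,-1],[0.0014,0.0004,-0.12,0,-1],[0.0014,0.0004,-0.14,0,-1],[0.0014,0.0004,-0.14,0,-1]])

```text
time_s: 8.2
eef_pos: [0.4861, 0.0853, 0.0508]
ee_rot: [-0.001, 0.74, 0.673, -0.001]
force: [0.0, -0.5, -1.3]
opening: 0.748
gripper_force: 67.3
```

Call:
servo_tool(steps=[[0,0,-0.03,0,-1],[0,0,-0.06,0,-1],[0,0,-0.075,0,-1],[0,0,-0.084,0,-1],[0,0,-0.09,0,-1],[0,0,-0.09,0,-1],[0,0,-0.09,0,-1]])

```text
time_s: 8.9
eef_pos: [0.4879, 0.0856, 0.0076]
ee_rot: [0.0, 0.74, 0.673, 0.0]
force: [0.3, 0.2, -2.2]
opening: 0.754
gripper_force: 67.4
```

Call:
servo_tool(steps=[[0,0,-0.002,0,-1],[0,0,-0.002,0,0.8],[0,0,-0.002,0,1],[0,0,-0.002,0,1],[0,0,0.06,0,1],[0,0,0.16,0,1],[0,0,0.26,0,1],[-0.03,-0.1,0.34,0.03,1],[-0.06,-0.2,0.42,0.086,1],[-0.06,-0.3,0.486,0.086,1],[-0.06,-0.4,0.486,0.086,1],[-0.06,-0.5,0.486,0.086,1],[-0.06,-0.6,0.486,0.086,1],[-0.06,-0.7,0.486,0.086,1],[-0.06,-0.8,0.486,0.086,1],[-0.06,-0.84,0.486,0.086,1],[-0.06,-0.84,0.486,0.086,1],[-0.06,-0.84,0.486,0.086,1],[-0.06,-0.84,0.486,0.086,1]])

```text
time_s: 10.8
eef_pos: [0.4576, -0.3328, 0.2497]
ee_rot: [-0.001, 0.642, 0.767, 0.0]
force: [0.9, -0.2, 0.5]
opening: 1.003
gripper_force: 0.0
```

```bash
python3 look.py w4 cooling_plate 0.004 0.025; python3 - <<'E'
from h import *
im,d=r.grab_frame("top"); c=cam("top"); cv2.imwrite("pics/top1.png",cv2.resize(im[200:320,160:320,::-1],(800,600),interpolation=cv2.INTER_CUBIC))
for m in r.masks_of("top","power_tray")[:1]:
    P=cloud(c,d,m["pixels"]);print(m["p"],m["location"],np.percentile(P[:,2],[5,50,90]),cv2.minAreaRect(P[:,:2].astype(np.float32)*1000))
E
```

```text
10.8 [ 0.4576 -0.3328  0.2497] closing axis 10.16 [ 0.94 -0.22  0.52]
cooling_plate 0.92 n 7444 z [0.0042 0.0107 0.0124] ctr [ 453.9 -342.1] size [ 66.1 142.8] th 10.02
lm 0.78 [316.8, 207.7] [ 0.4544 -0.3437  0.    ]
0.93 [263.9, 267.4] [0.00983375 0.01789099 0.02783729] ((485.81488037109375, 90.34608459472656), (147.13998413085938, 68.62281036376953), 84.38956451416016)
```

View pics/top1.png

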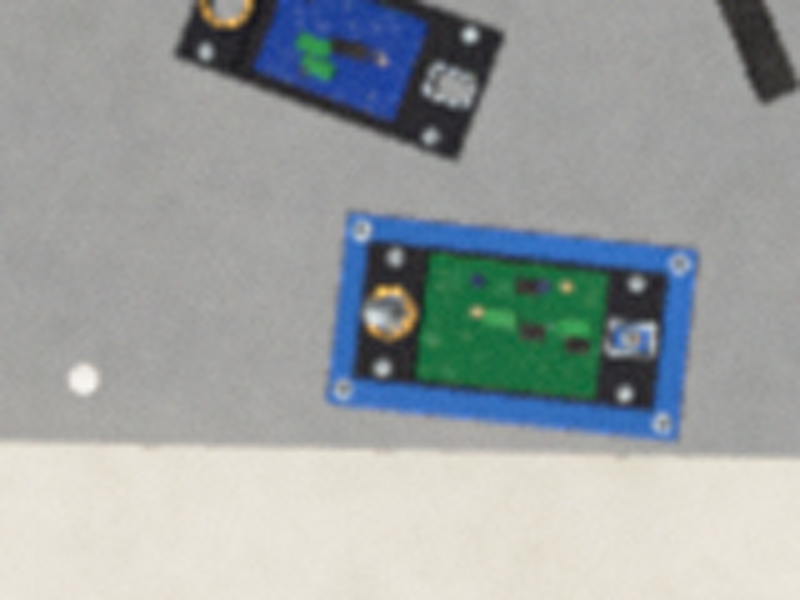

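View pics/w4.png

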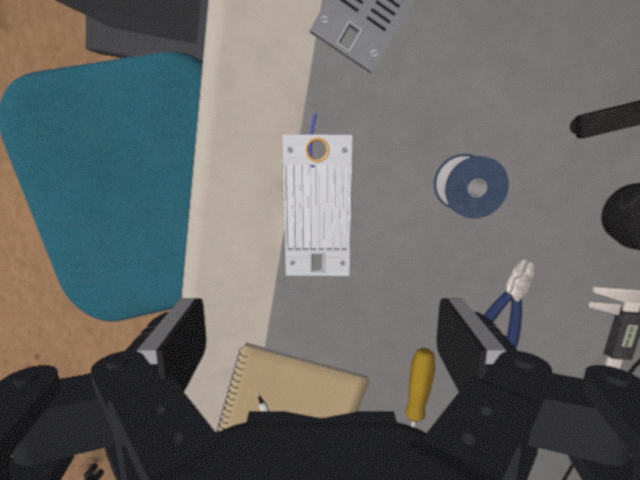

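Call:
servo_tool(steps=[[-0.0066,-0.0156,-0.1,0,1],[-0.0066,-0.0156,-0.2,0,1],[-0.0066,-0.0156,-0.3,0,1],[-0.0066,-0.0156,-0.38,0,1],[-0.0066,-0.0156,-0.44,0,1],[-0.0066,-0.0156,-0.48,0,1],[-0.0066,-0.0156,-0.502,0,1],[-0.0066,-0.0156,-0.502,0,1],[-0.0066,-0.0156,-0.502,0,0.4],[-0.0066,-0.0156,-0.502,0,0],[-0.0066,-0.0156,-0.502,0,-1],[-0.0066,-0.0156,-0.502,0,-1],[-0.0066,-0.0156,-0.502,0,-1],[-0.0066,-0.0156,-0.502,0,-1]])

```text
time_s: 12.45
eef_pos: [0.4556, -0.3433, 0.0015]
ee_rot: [0.002, 0.642, 0.766, 0.001]
force: [-0.6, 0.9, 6.4]
opening: 0.746
gripper_force: 66.1
```

Call:
servo_tool(steps=[[0,0,0.04,0,-1],[0,0,0.12,0,-1],[0,0,0.22,0,-1],[0.01,0.08,0.25,-0.02,-1],[0.03,0.16,0.25,-0.04,-1],[0.05,0.25,0.25,-0.06,-1],[0.066,0.34,0.25,-0.086,-1],[0.066,0.43,0.25,-0.086,-1],[0.066,0.52,0.25,-0.086,-1],[0.066,0.61,0.25,-0.086,-1],[0.066,0.7,0.25,-0.086,-1],[0.066,0.78,0.25,-0.086,-1],[0.066,0.83,0.25,-0.086,-1],[0.066,0.856,0.25,-0.086,-1],[0.066,0.856,0.25,-0.086,-1],[0.066,0.856,0.25,-0.086,-1],[0.066,0.856,0.25,-0.086,-1],[0.066,0.856,0.25,-0.086,-1]])

```text
time_s: 14.25
eef_pos: [0.487, 0.0836, 0.1243]
ee_rot: [0.0, 0.741, 0.672, -0.0]
force: [0.2, 0.5, -2.4]
opening: 0.741
gripper_force: 67.5
```

```bash
python3 look.py w5 cooling_plate 0.11 0.16
```

```text
14.25 [0.487  0.0836 0.1243] closing axis -5.61 [ 0.17  0.49 -2.41]
cooling_plate 0.94 n 52158 z [0.1262 0.1326 0.1347] ctr [487.7  95.5] size [119.5  66.3] th -5.65
lm 0.93 [321.7, 298.0] [0.4818 0.0297 0.    ]
```

View pics/w5.png

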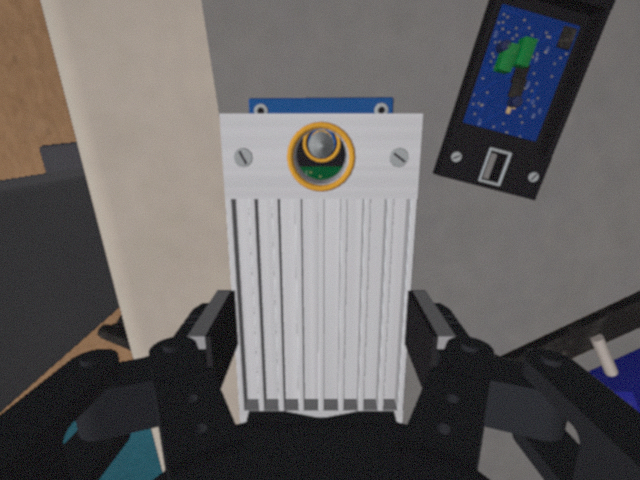

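Call:
servo_tool(steps=[[0,-0.0014,-0.03,0,-1],[0,-0.0014,-0.06,0,-1],[0,-0.0014,-0.08,0,-1],[0,-0.0014,-0.1,0,-1],[0,-0.0014,-0.12,0,-1],[0,-0.0014,-0.14,0,-1],[0,-0.0014,-0.14,0,-1]])

```text
time_s: 15.1
eef_pos: [0.4859, 0.0848, 0.0529]
ee_rot: [-0.0, 0.74, 0.673, -0.001]
force: [0.3, -0.1, -2.7]
opening: 0.74
gripper_force: 67.5
```

Call:
servo_tool(steps=[[0,0,-0.02,0,-1],[0,0,-0.038,0,-1],[0,0,-0.048,0,-1],[0,0,-0.054,0,-1],[0,0,-0.057,0,-1],[0,0,-0.057,0,-1],[0,0,-0.057,0,-1]])

```text
time_s: 15.8
eef_pos: [0.4867, 0.085, 0.0265]
ee_rot: [-0.001, 0.74, 0.673, -0.0]
force: [-3.2, 0.1, 6.3]
opening: 0.743
gripper_force: 68.5
```

Call:
servo_tool(steps=[[0,0,0,0,0.8],[0,0,0,0,1],[0,0,0,0,1],[0,0,0.06,0,1],[0,0,0.16,0,1],[0,0,0.26,0,1],[0.06,0.04,0.34,-0.04,1],[0.14,0.08,0.4,-0.079,1],[0.2,0.12,0.449,-0.079,1],[0.266,0.174,0.449,-0.079,1],[0.266,0.174,0.449,-0.079,1],[0.266,0.174,0.449,-0.079,1],[0.266,0.174,0.449,-0.079,1],[0.266,0.174,0.449,-0.079,1]])

```text
time_s: 17.2
eef_pos: [0.6191, 0.1702, 0.2501]
ee_rot: [-0.0, 0.818, 0.575, -0.0]
force: [-0.4, -0.0, -0.1]
opening: 0.998
gripper_force: 0.0
```

```bash
python3 look.py w6 logic_tray 0.004 0.025; python3 - <<'E'
from h import *
im,d=r.grab_frame("top"); c=cam("top"); cv2.imwrite("pics/top2.png",cv2.resize(im[200:320,160:320,::-1],(800,600),interpolation=cv2.INTER_CUBIC))
for m in r.masks_of("top","cooling_plate")[:1]:
    P=cloud(c,d,m["pixels"]);print(m["p"],m["location"],np.percentile(P[:,2],[5,50,90]),cv2.minAreaRect(P[:,:2].astype(np.float32)*1000))
E
```

```text
17.2 [0.6191 0.1702 0.2501] closing axis -19.77 [-0.39 -0.02 -0.1 ]
logic_tray 0.91 n 7589 z [0.0046 0.015  0.0173] ctr [619.3 169.8] size [141.6  66.1] th -19.73
lm 0.86 [321.3, 194.5] [0.62   0.1728 0.    ]
0.84 [261.4, 264.8] [0.02667441 0.03442662 0.03982095] ((486.2565002441406, 88.66098022460938), (142.60635375976562, 66.17132568359375), 84.74688720703125)
```

View pics/w6.png

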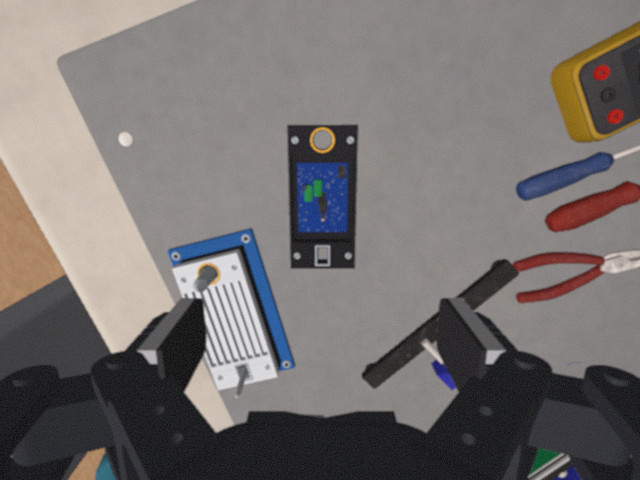

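Call:
servo_tool(steps=[[-0.001,-0.0048,-0.1,0,1],[-0.001,-0.0048,-0.2,0,1],[-0.001,-0.0048,-0.3,0,1],[-0.001,-0.0048,-0.38,0,1],[-0.001,-0.0048,-0.44,0,1],[-0.001,-0.0048,-0.48,0,1],[-0.001,-0.0048,-0.502,0,1],[-0.001,-0.0048,-0.502,0,1],[-0.001,-0.0048,-0.502,0,0.4],[-0.001,-0.0048,-0.502,0,0],[-0.001,-0.0048,-0.502,0,-1],[-0.001,-0.0048,-0.502,0,-1],[-0.001,-0.0048,-0.502,0,-1],[-0.001,-0.0048,-0.502,0,-1]])

```text
time_s: 18.85
eef_pos: [0.6219, 0.17, 0.0019]
ee_rot: [0.001, 0.817, 0.576, 0.002]
force: [-0.4, -0.2, 6.5]
opening: 0.751
gripper_force: 68.2
```

Call:
servo_tool(steps=[[0,0,0.04,0,-1],[0,0,0.12,0,-1],[0,0,0.22,0,-1],[-0.03,-0.02,0.25,0.02,-1],[-0.09,-0.06,0.25,0.05,-1],[-0.16,-0.1,0.25,0.079,-1],[-0.22,-0.14,0.25,0.079,-1],[-0.25,-0.16,0.25,0.079,-1],[-0.265,-0.1686,0.25,0.079,-1],[-0.265,-0.1686,0.25,0.079,-1],[-0.265,-0.1686,0.25,0.079,-1],[-0.265,-0.1686,0.25,0.079,-1],[-0.265,-0.1686,0.25,0.079,-1]])

```text
time_s: 20.15
eef_pos: [0.4881, 0.0861, 0.1245]
ee_rot: [0.001, 0.739, 0.673, 0.0]
force: [0.1, 0.5, -1.8]
opening: 0.755
gripper_force: 67.3
```

```bash
python3 look.py w7 logic_tray 0.11 0.16
```

```text
20.15 [0.4881 0.0861 0.1245] closing axis -5.33 [ 0.1   0.45 -1.77]
logic_tray 0.91 n 53809 z [0.1241 0.1291 0.1394] ctr [488.9  99.2] size [115.5  66.5] th -5.41
lm 0.78 [321.6, 300.6] [0.4831 0.03   0.    ]
```

Call:
servo_tool(steps=[[0,0,-0.03,0,-1],[0,0,-0.06,0,-1],[0,0,-0.08,0,-1],[0,0,-0.1,0,-1],[0,0,-0.12,0,-1],[0,0,-0.12,0,-1]])

```text
time_s: 20.9
eef_pos: [0.486, 0.0851, 0.063]
ee_rot: [-0.0, 0.74, 0.673, -0.001]
force: [-0.6, 0.4, -0.9]
opening: 0.752
gripper_force: 67.3
```

Call:
servo_tool(steps=[[0,0,-0.02,0,-1],[0,0,-0.035,0,-1],[0,0,-0.044,0,-1],[0,0,-0.049,0,-1],[0,0,-0.052,0,-1],[0,0,-0.052,0,-1],[0,0,-0.052,0,-1]])

```text
time_s: 21.6
eef_pos: [0.4868, 0.0853, 0.0388]
ee_rot: [-0.001, 0.74, 0.673, -0.0]
force: [-2.4, -0.6, 5.9]
opening: 0.748
gripper_force: 68.1
```

Call:
servo_tool(steps=[[0,0,0,0,0.8],[0,0,0,0,1],[0,0,0,0,1],[0,0,0.06,0,1],[0,0,0.16,0,1],[0,0,0.26,0,1],[-0.01,-0.06,0.34,-0.04,1],[-0.022,-0.15,0.4,-0.092,1],[-0.022,-0.24,0.424,-0.092,1],[-0.022,-0.33,0.424,-0.092,1],[-0.022,-0.42,0.424,-0.092,1],[-0.022,-0.42,0.424,-0.092,1],[-0.022,-0.42,0.424,-0.092,1],[-0.022,-0.42,0.424,-0.092,1],[-0.022,-0.42,0.424,-0.092,1]])

```text
time_s: 23.1
eef_pos: [0.4762, -0.1226, 0.2499]
ee_rot: [-0.0, 0.828, 0.561, -0.0]
force: [0.0, -0.6, 0.2]
opening: 1.001
gripper_force: 0.0
```

```bash
python3 look.py w8 top_cover 0.004 0.025; python3 - <<'E'
from h import *
im,d=r.grab_frame("top"); c=cam("top")
for m in r.masks_of("top","logic_tray")[:1]:
    P=cloud(c,d,m["pixels"]);print(m["p"],m["location"],np.percentile(P[:,2],[5,50,90]),cv2.minAreaRect(P[:,:2].astype(np.float32)*1000))
E
```

```text
23.1 [ 0.4762 -0.1226  0.2499] closing axis -21.76 [ 0.04 -0.6   0.18]
top_cover 0.92 n 8905 z [0.01   0.0113 0.0126] ctr [ 475.7 -131.1] size [142.6  66. ] th -21.55
lm 0.58 [323.0, 203.8] [ 0.4754 -0.1295  0.    ]
```

View pics/w8.png

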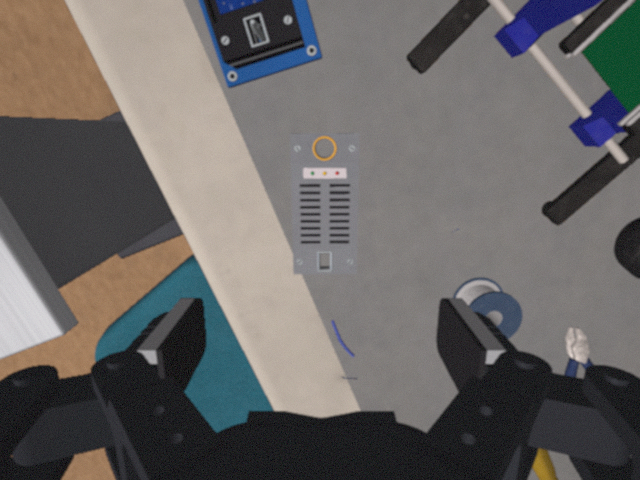

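Call:
servo_tool(steps=[[0,-0.0132,-0.1,0.002,1],[0,-0.0132,-0.2,0.002,1],[0,-0.0132,-0.3,0.002,1],[0,-0.0132,-0.38,0.002,1],[0,-0.0132,-0.44,0.002,1],[0,-0.0132,-0.48,0.002,1],[0,-0.0132,-0.502,0.002,1],[0,-0.0132,-0.502,0.002,1],[0,-0.0132,-0.502,0.002,0.4],[0,-0.0132,-0.502,0.002,0],[0,-0.0132,-0.502,0.002,-1],[0,-0.0132,-0.502,0.002,-1],[0,-0.0132,-0.502,0.002,-1],[0,-0.0132,-0.502,0.002,-1]])

```text
time_s: 24.75
eef_pos: [0.4775, -0.1315, 0.0011]
ee_rot: [0.001, 0.827, 0.562, 0.001]
force: [-1.7, 0.4, 6.7]
opening: 0.743
gripper_force: 65.4
```

Call:
servo_tool(steps=[[0,0,0.04,0,-1],[0,0,0.12,0,-1],[0,0,0.22,0,-1],[0,0.05,0.25,0.02,-1],[0.01,0.13,0.25,0.05,-1],[0.022,0.22,0.25,0.09,-1],[0.022,0.31,0.25,0.09,-1],[0.022,0.38,0.25,0.09,-1],[0.022,0.42,0.25,0.09,-1],[0.022,0.433,0.25,0.09,-1],[0.022,0.433,0.25,0.09,-1],[0.022,0.433,0.25,0.09,-1],[0.022,0.433,0.25,0.09,-1]])

```text
time_s: 26.05
eef_pos: [0.487, 0.0831, 0.1244]
ee_rot: [0.0, 0.741, 0.672, -0.0]
force: [0.2, 0.4, -1.2]
opening: 0.743
gripper_force: 67.0
```

```bash
python3 look.py w9 top_cover 0.11 0.16; python3 - <<'E'
from h import *
im,d=r.grab_frame("side"); cv2.imwrite("pics/side9.png",cv2.resize(im[160:310,180:380,::-1],(800,600),interpolation=cv2.INTER_CUBIC))
E
```

```text
26.05 [0.487  0.0831 0.1244] closing axis -5.6 [ 0.16  0.37 -1.22]
lm 0.68 [319.2, 300.5] [0.4798 0.0274 0.    ]
```

View pics/side9.png

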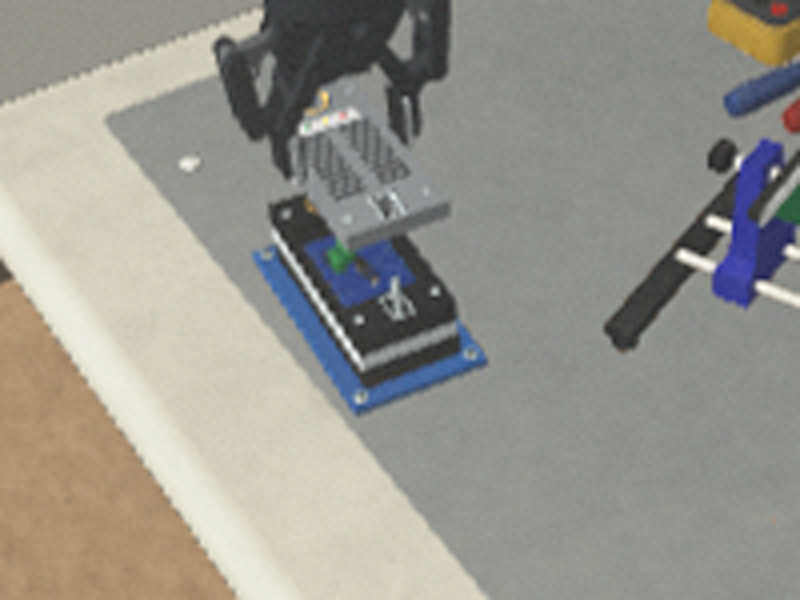

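```bash
python3 - <<'E'
from h import *
from look import tool
st=r.observe(); print(st["eef_pos"].round(4),tool(st)); c=cam("wrist",st); im,d=r.grab_frame("wrist")
P=cloud(c,d,np.ones(d.shape,bool)); rel=(P[:,:2]-st["eef_pos"][:2])@np.array([[np.cos(.0958),np.sin(.0958)],[-np.sin(.0958),np.cos(.0958)]])
k=(P[:,2]>.128)&(P[:,2]<.140)&(abs(rel[:,0])<.05)&(rel[:,1]>.01)&(rel[:,1]<.1); Q=P[k]
print(len(Q),np.percentile(Q[:,2],[50,95]),cv2.minAreaRect(Q[:,:2].astype(np.float32)*1000))
print("edge rel y",np.percentile(rel[k,1],99.8),"x span",np.percentile(rel[k&(rel[:,1]>.04),0],[.3,99.7]))
E
```

```text
[0.4871 0.0841 0.1243] -5.520857903867494
31681 [0.13425745 0.13534132] ((490.5210876464844, 124.68496704101562), (61.384727478027344, 76.11849212646484), 84.51388549804688)
edge rel y 0.07132721353902294 x span [-0.03336552  0.03233817]
```

Call:
servo_tool(steps=[[0,0,-0.03,0,-1],[0,0,-0.06,0,-1],[0,0,-0.08,0,-1],[0,0,-0.1,0,-1],[0,0,-0.116,0,-1],[0,0,-0.116,0,-1]])

```text
time_s: 26.9
eef_pos: [0.4862, 0.085, 0.0653]
ee_rot: [-0.0, 0.74, 0.673, -0.001]
force: [-0.4, -0.0, -1.5]
opening: 0.747
gripper_force: 67.0
```

Call:
servo_tool(steps=[[0,0,-0.008,0,-1],[0,0,-0.015,0,-1],[0,0,-0.02,0,-1],[0,0,-0.023,0,-1],[0,0,-0.024,0,-1],[0,0,-0.024,0,-1]])

```text
time_s: 27.5
eef_pos: [0.4871, 0.0854, 0.0552]
ee_rot: [-0.001, 0.74, 0.673, 0.0]
force: [-2.9, -0.3, 6.9]
opening: 0.748
gripper_force: 68.0
```

Home with contact; release and back off.

Call:
servo_tool(steps=[[0,0,0,0,0.8],[0,0,0,0,1],[0,0,0,0,1],[0,0,0.06,0,1],[0,0,0.16,0,1],[0,0,0.26,0,1],[0,0,0.34,0,1],[0,0.2,0.36,0,1],[0,0.3,0.36,0,1],[0,0.4,0.36,0,1],[0,0.4,0.36,0,1],[0,0.4,0.36,0,1],[0,0.4,0.36,0,1]])

```text
time_s: 28.8
eef_pos: [0.4864, 0.2872, 0.2337]
ee_rot: [0.001, 0.738, 0.675, -0.001]
force: [0.5, -1.0, 0.7]
opening: 1.003
gripper_force: 0.0
```

```bash
python3 - <<'E'
from h import *
im,d=r.grab_frame("side"); A=im[160:310,180:380,::-1]
im,d=r.grab_frame("top"); c=cam("top"); B=im[200:320,180:340,::-1]
cv2.imwrite("pics/end.png",np.hstack([cv2.resize(A,(400,300)),cv2.resize(B,(400,300))]))
P=cloud(c,d,np.ones(d.shape,bool)); k=(abs(P[:,0]-.487)<.06)&(abs(P[:,1]-.086)<.1)&(P[:,2]>.057)&(P[:,2]<.0715)
Q=P[k];print(len(Q),np.percentile(Q[:,2],[5,50,95]),cv2.minAreaRect(Q[:,:2].astype(np.float32)*1000))
a=np.c_[Q[:,:2]-Q[:,:2].mean(0),np.ones(len(Q))]; print("slopes",np.linalg.lstsq(a,Q[:,2],rcond=None)[0])
E
```

```text
1715 [0.06146577 0.06623568 0.07026325] ((485.98785400390625, 88.00933837890625), (142.87220764160156, 66.04802703857422), 84.70213317871094)
slopes [-0.00483044 -0.0008103   0.06610995]
```

View pics/end.png

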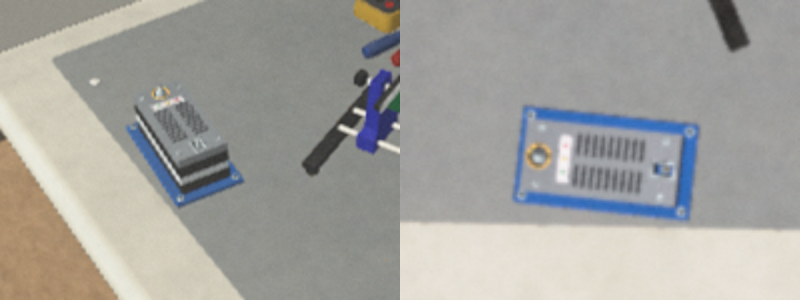

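The full stack is seated, with its top at 66 mm, level, and both pillars showing in the holes at (538,155) and (662,170).

```bash
python3 -c "
from cell import r
print(r.hand_in())"
```

```text
the job is handed in; nothing more can be done
None
```

All four levels are stacked in order on the base, home, flat and released, with the solder reel and side cutters left alone; I handed the job in at about 29 s, and the hand-in returned no verdict.

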